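# Close the clamping jaw and give the two-button start

## Task

Get the clamping fixture going: with the fingertips, push the sliding jaw fully home against its stop, towards the tube that stands in the nest. Then, with one fingertip on each, press the two round start buttons of the small start station (the box with two round buttons and one square key, not the larger control box on the right) down together, never one alone, hold both fully down for about two seconds, and let go. Leave the square stop key unpressed, do not touch the tube standing in the nest, and leave the loose things around where they are; nothing is to be lifted.

Things in the scene. Friction and masses are not known exactly. Their poses are not given: they have to be found in the camera images.
- fixture: clamping fixture, fixed to the table: steel base plate 220 x 120 mm, 12 mm thick. Origin on the table, 5 mm ahead (+x) of the plate's centre; the plate reaches from x = -115 to +105 mm. Its x axis is the direction in which the jaw slides home, z up. The fixture and the start station swap places (left or right) and turn by up to 0.3 rad.
- jaw (a joint): the sliding jaw of the fixture, an aluminium block 92 mm wide, about 95 mm long, its top 63 mm above the table. Value in m: 0 fully back, 0.050 fully home, its front face against two small steel stop blocks on the plate (a hard stop; its V-shaped nose is then 2 to 5 mm short of the tube). It starts between 0 and 0.015, runs along the fixture's +x, needs about 3 to 5 N to slide and stays where it is left.
- jaw_push (a point): centre of the jaw's flat upright rear face (92 mm wide, from 13 to 63 mm above the table), 38 mm above the table; the face looks to the fixture's -x and is pushed towards +x. Moves with the jaw. Behind it the base plate is clear, its top 12 mm above the table.
- tube_centre (a point): centre (half-way up) of the closed white tube, 45 mm across, 118 mm tall, that stands loose and upright in the nest, its foot 12 mm above the table
- nest_centre (a point): centre of the nest, a low ring 49 mm inside and 6 mm high, on the fixture's plate, 12 mm above the table; x = +60 mm in the fixture's frame
- station: start station, fixed to the table: grey enclosure 100 mm (x) by 140 mm (y), its panel 45 mm above the table. Origin under its centre; the two round buttons stand side by side along its y axis, the square key is on its -x side, the robot's side. Turned by up to 0.3 rad.
- between (a point): point half-way between the two round buttons, at the height of their tops when released (62 mm above the table)
- start_a_top (a point): centre of the top of one round start button: black flat disc 25 mm across, 62 mm above the table when released, at x = +15, y = +30 mm in the station's frame. The two are 60 mm apart, centre to centre.
- start_b_top (a point): centre of the top of the other round start button, the same, at y = -30 mm in the station's frame
- start_a (a joint): travel of the first round button, m: 0 released, 0.008 fully down; a spring returns it: 1.1 N to start moving, about 4.2 N when fully down, then a hard stop. When fully down its top is 9 mm above the panel.
- start_b (a joint): travel of the second round button, the same
- stop_key_top (a point): centre of the top of the square stop key, 20 x 20 mm, black, 57 mm above the table, 43 mm towards the robot from the line of the round buttons, in the middle (x = -28, y = 0 mm in the station's frame). Not to be pressed.
- stop_key (a joint): travel of the square stop key, m: 0 released, 0.004 fully down, spring return
- tube_front: closed white tube, 45 mm across and 118 mm tall, standing loose on the left near the front; origin at the centre of its underside; a bystander
- tube_mid: closed white tube, 45 x 118 mm, standing loose behind the gap between fixture and station; origin at the centre of its underside; a bystander
- tube_back: closed white tube, 45 x 118 mm, standing loose behind the room's control box, on the right; origin at the centre of its underside; a bystander
- die_small: small press die, 22 mm across and 24 mm tall, standing loose near the front edge; origin at the centre of its underside; a bystander
- die_wide: small press die, 26 mm across and 18 mm tall, standing loose near the front edge; origin at the centre of its underside; a bystander
- loose_cap: white snap cap, 46 mm across and 12 mm tall, lying loose near the front edge; origin at the centre of its underside; a bystander
- spanner_l: double open spanner, 165 mm long, 6 mm thick, lying loose near the front edge; origin at the centre of its underside; a bystander
- tube_work: the same tube in the nest; origin at the centre of its underside
Mind the look-alikes: they are no part of the job. What is shaped like the tube_work but blue or purple is not meant.

How it is judged (in metres and radians):
On the way, in this order (a step that is already met when the one before it is completed fails the run):
1. the jaw is pushed home (within 4 mm of its stop) (value of joint jaw above 0.046 m), for 0.2 s.
2. both round buttons are held down together (at least 6 of 8 mm) for 1.8 s, one finger on each (value of joint each of start_a, start_b above 0.006 m and contact force between the fingers and start_a above 0.5 N and contact force between the fingers and start_b above 0.5 N), for 1.8 s.
At the end, for the whole second after the job is handed in: jaw within 4 mm of its stop, both round buttons and the square key released (under 1.5 mm), the tube upright in its nest (within 8 mm of the centre, tilted less than 0.1 rad) and at rest, every bystander within 30 mm of where it was (value of joint jaw above 0.046 m and value of joint each of start_a, start_b, stop_key below 0.0015 m and horizontal distance between tube_centre and nest_centre below 0.008 m and angle between tube_centre's own z axis and vertical below 0.1 rad and linear speed of tube_work below 0.02 m/s and distance of each of tube_front, tube_mid, tube_back, die_small, die_wide, loose_cap, spanner_l from where it was at the start of the episode below 0.03 m); the robot touches nothing.
It fails at once if one start button is pressed without the other (one beyond 6 mm while the other is under 2 mm) ((value of joint start_a above 0.006 m and value of joint start_b below 0.002 m) or (value of joint start_b above 0.006 m and value of joint start_a below 0.002 m)).
It fails at once if a start button is pressed (beyond 4 mm) before the jaw is home (value of joint jaw below 0.044 m and value of joint any of start_a, start_b above 0.004 m).
It fails at once if the square stop key is pressed (beyond 2 mm) (value of joint stop_key above 0.002 m).
It fails at once if the fingers touch the tube in the nest (over 1 N), or it is lifted more than 10 mm out of its nest or tipped more than 0.25 rad (contact force between the fingers and tube_work above 1 N or z of tube_centre in the frame of nest_centre above 0.069 m or angle between tube_centre's own z axis and vertical above 0.25 rad).
It fails at once if a bystander is lifted or moved more than 30 mm (distance of any of tube_front, tube_mid, tube_back, die_small, die_wide, loose_cap, spanner_l from where it was at the start of the episode above 0.03 m).
It also fails if it takes over 51 s, if anything falls off the work surface, if the arm or the gripper's body presses on something with over 40 N, if the wrist force passes 120 N, or if a joint passes its speed limit or range.

## Robot

A 6-joint arm with a two-finger parallel gripper is mounted at the origin on a cart in front of the work surface, level with it; the furniture and walls round the work are solid. World frame = base frame: x ahead of the robot, y to its left, z up, the work surface at z = 0. Lengths are in mm, angles in rad, forces in N, time in s.
With the tool pointing down it reaches from about 375 to 750 mm from the base axis. Payload 9 kg.
Tool frame: the origin (TCP) lies between the finger pads; the fingertips stand 11 mm ahead of it and the grasp point (between the pads) lies 8 mm behind it; z points along the fingers, y is the line along which they close (so a half turn about z gives the same grasp; the last joint's range is limited). The gripper opens to 85 mm and grips with 20 to 120 N. Pads are 22 mm wide; open, the fingers measure 114 mm over their backs; the gripper's body (76 mm by 85 mm) begins 54 mm behind the grasp point. The pads swing forward as they close: fully open they stand 13 mm farther back than shut.
Start: joints at [1.122, 0.104, 0.097, 1.564, 0, 1.353], TCP at [137.257, 584.123, 207.231] pointing down, gripper open.
Joint ranges: [-2.99, 2.99], [-0.84, 1.86], [-1.1, 1.16], [-1.84, 2.11], [-1.51, 1.56], [-3.14, 3.14]. Speed limits (rad/s): [2.22, 2.22, 2.57, 3.14, 3.14, 3.14].

## Interface

Orientations are given as a rotation vector (axis times angle).
In Python, from bench import bot, eyes gives the robot as it stands. The module is installed in compiled form; this text tells all that it offers.
- The arm moves only by the shell command python3 -m jog 'ROWS' [FORCE]. ROWS is JSON, a list of rows, each a list of 3 entries, a list of its own where there are three numbers: the turn, a rotation vector about the tool's x, y, z in degrees, then the shift along the tool's x, y, z in mm, then the opening, from -1 (shut) to 1 (fully open). In form: [[[ax, ay, az], [x, y, z], grip], ...]. A call has 1 to 8 rows; each row shifts and turns the commanded pose from where the row before left it, along the tool's axes as they then stand; what a row does not reach is not made up. A row lasts 1/8 s, in which the tool goes at most 62.5 mm and 10.7 degrees, less where a joint would pass 70% of its speed; a pose out of reach is approached as far as the arm can. A call is refused whole if a number of a shift passes 62.5 or a number of a turn 10.7, either way. A call with a gripper value outside its range is refused whole. The fingers move at their own pace and stop on an object; FORCE is the grip in N (left out, the last holds). Time passes only in rows, so rows that do not move let the fingers close. It gives the time, the measured TCP pose, the force, the opening and the grip force at its end, in the units of the state.
- bot.read_state(): the state, without advancing time (a new reading comes with each control period).
- eyes.capture(name): name is "side" or "top"; returns a dict with "frame" (384x512x3 uint8, red, green, blue), "depth" (384x512 float32, mm along the optical axis (not along the pixel's ray), 0 where there is no reading), "mtx" (3x3 intrinsics, pixels), "rvec" (rotation vector, rad) and "tvec" (3), from world to camera coordinates, as OpenCV has them. Camera axes: x right, y down, z forward; pixel columns grow to the right and rows downward; lengths in mm; the calibration is good to about 2 mm. A picture is of the moment at which its call begins.
- bot.finish_job(): hands the job in; it is judged then, once.
The state is a dict: "time": time; "qpos": joint angles; "joint_velocities": joint speeds; "tau": joint torques, N m; "tcp_pos": TCP position; "eef_rot": TCP orientation; "force": force on the tool from outside, world axes, zero at the start; "wrist_torque": the same for the moment, N m; "opening": finger opening in mm; "finger_force": force on a finger pad.
Only numpy, scipy, OpenCV 4.12 (cv2) and the standard library are available. Lean on these libraries where they do the work, as an engineer would, in place of code of your own. Each camera call takes 0.05 s, during which the arm holds its last target. There are 200 camera calls.

## Working session

There is one attempt and no reset: what is moved stays moved. The work goes in short steps, Python scripts to look and compute and a shell command to move; the robot and the scene stay as the last step left them, time stands still between calls to the robot, and variables do not carry over. Pictures are saved under pics/ and viewed, at most 10 in all, crops included, and the job is handed in when it is done.

```bash
mkdir -p pics; cat > h.py <<'E'
import numpy as np, cv2
from bench import bot, eyes
def pts(c):
    d=c["depth"];K=c["mtx"];R=cv2.Rodrigues(np.array(c["rvec"],float))[0];t=np.array(c["tvec"],float).ravel()
    v,u=np.mgrid[:384,:512]
    P=np.stack([(u-K[0,2])/K[0,0]*d,(v-K[1,2])/K[1,1]*d,d],-1)
    W=(P-t)@R
    W[d==0]=np.nan
    return W
E
python3 - <<'E'
from h import *
s=bot.read_state();print({k:np.round(v,3) for k,v in s.items()})
a=eyes.capture("top");b=eyes.capture("side")
for n,c in(("top",a),("side",b)):
    np.savez(f"{n}.npz",**c)
    R=cv2.Rodrigues(np.array(c["rvec"],float))[0];print(n,-R.T@np.array(c["tvec"]).ravel())
    cv2.imwrite(f"pics/{n}1.png",cv2.resize(c["frame"][...,::-1],(800,600)))
E
```

```text
{'time': np.float64(0.0), 'qpos': array([1.122, 0.105, 0.096, 1.564, 0.   , 1.353]), 'joint_velocities': array([ 0.003, -0.   , -0.001,  0.001,  0.   ,  0.   ]), 'tau': array([-2.0000e-03, -5.5693e+01,  5.0365e+01,  1.7000e-02, -0.0000e+00,
       -0.0000e+00]), 'tcp_pos': array([137.076, 583.738, 206.388]), 'eef_rot': array([-3.62e-01, -3.12e+00,  2.00e-03]), 'force': array([0.64 , 0.296, 0.021]), 'wrist_torque': array([-0.003, -0.01 ,  0.057]), 'finger_force': np.float64(0.0), 'opening': np.float64(85.394)}
top [ 300.72215126   92.04776596 1472.16344507]
side [  22.87527163 -798.56364831  734.04623375]
```

View pics/top1.png

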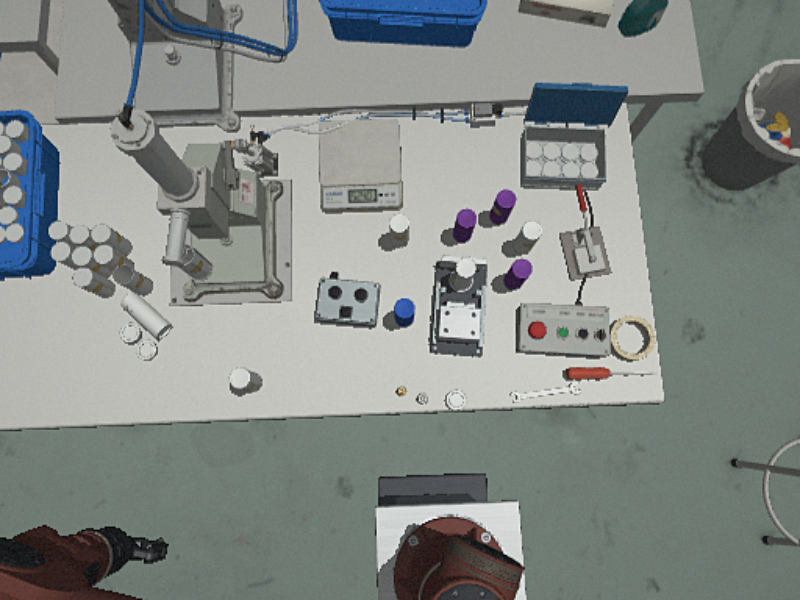

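View pics/side1.png

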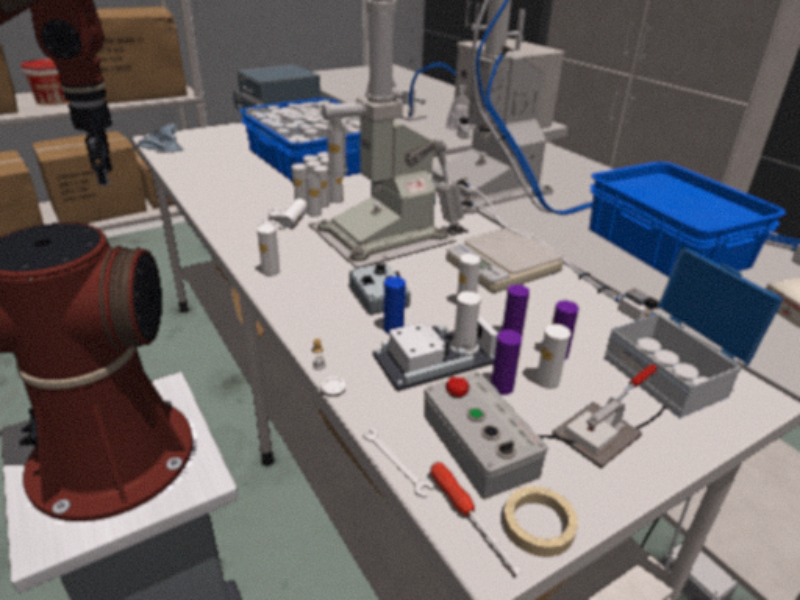

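The top view (800x600) shows the start station at (348,302), with round buttons at (334,293) and (361,295) and the square key at (345,312). The fixture is at (460,305), with the jaw at (460,322) and the nest tube at (465,270). A blue tube at (404,312) stands between them. The small dies and the cap are at the front edge. Next I'll measure by depth.

```bash
cat > m.py <<'E'
from h import *
def box(mask,W,name):
    n,l,st,ce=cv2.connectedComponentsWithStats(mask.astype(np.uint8),connectivity=4)
    for i in range(1,n):
        if st[i,4]<12: continue
        p=W[l==i]; r=cv2.minAreaRect(p[:,:2].astype(np.float32))
        print(name,st[i,4],"px",ce[i].round(),"med",np.nanmedian(p,0).round(1),"rect c",np.round(r[0],1),"sz",np.round(r[1],1),"ang",round(r[2],1))
if __name__=="__main__":
    c=dict(np.load("top.npz"));W=pts(c);z=W[...,2];f=c["frame"].astype(int);g=f.mean(-1)
    v,u=np.mgrid[:384,:512]
    S=(u>195)&(u<250)&(v>168)&(v<218); F=(u>268)&(u<320)&(v>155)&(v<235); B=(u>246)&(u<270)&(v>185)&(v<215)
    box(S&(z>38)&(z<70),W,"station body")
    box(S&(z>53)&(z<72),W,"station high")
    box(S&(g<60)&(z>35),W,"station dark")
    box(F&(z>52)&(z<72),W,"jaw top")
    box(F&(z>120),W,"tube top")
    box(F&(z>6)&(z<22),W,"plate")
    box(F&(z>6),W,"fixture all")
    box(B&(z>20),W,"blue")
    box((z>8)&(z<140)&(v>225)&(v<265)&(u>130)&(u<420),W,"front")
    box((z>100)&(z<140)&(v>110)&(v<260)&(u>140)&(u<360),W,"tall")
E
python3 m.py
```

```text
station body 987 px [222. 192.] med [607.9 205.1  45.1] rect c [608.8 205.9] sz [139.5  99.2] ang 82.0
station high 37 px [214. 186.] med [627.5 232.6  60.6] rect c [628.5 232.5] sz [21.5 21.6] ang 89.5
station high 35 px [230. 188.] med [619.7 175.4  61.7] rect c [619.8 174.6] sz [21.  22.7] ang 32.5
station high 25 px [221. 199.] med [580.7 208.9  56.3] rect c [579.8 210.6] sz [18.  18.3] ang 86.4
station dark 51 px [214. 187.] med [627.4 232.6  59.4] rect c [627.8 233.9] sz [28.8 22.7] ang 85.1
station dark 43 px [230. 188.] med [619.1 175.3  60.7] rect c [619.1 174.6] sz [24.3 22.6] ang 78.8
station dark 44 px [221. 199.] med [581.5 209.   53.9] rect c [583.3 211.5] sz [25.6 24.2] ang 82.5
jaw top 52 px [288. 166.] med [691.5 -36.4  65.3] rect c [691.3 -38.1] sz [43.4 13.6] ang 87.0
jaw top 39 px [306. 167.] med [683.3 -98.9  64.5] rect c [684.8 -95.4] sz [37.4 15.8] ang 80.8
jaw top 610 px [294. 205.] med [548.3 -46.4  62.2] rect c [554.5 -48. ] sz [91.9 94.2] ang 82.6
tube top 138 px [298. 171.] med [652.4 -60.4 128.8] rect c [652.9 -60. ] sz [43.6 42.8] ang 78.6
plate 456 px [
[... 1290 characters left out ...]
c [ 811.3 -162.1] sz [43.  44.8] ang 20.7
tall 136 px [298. 140.] med [767.9 -69.7 116.1] rect c [769. -70.] sz [42.6 44.3] ang 87.0
tall 141 px [255. 143.] med [762.9  80.5 117.1] rect c [764.5  80.6] sz [42.2 44. ] ang 87.5
tall 142 px [340. 148.] med [ 733.9 -213.4  116.7] rect c [ 734.8 -214.9] sz [42.  42.1] ang 39.8
tall 161 px [297. 172.] med [650.1 -59.3 128.5] rect c [652.3 -60. ] sz [43.2 43.5] ang 70.9
tall 144 px [333. 172.] med [ 647.7 -183.3  116.4] rect c [ 648.5 -184.5] sz [44.1 43.1] ang 20.5
tall 144 px [258. 197.] med [569.   77.9 117. ] rect c [570.8  78.4] sz [41.  43.1] ang 88.0
tall 159 px [153. 242.] med [433.9 430.8 117.4] rect c [435.1 431.5] sz [43.7 42.9] ang 87.3
```

```bash
python3 -m jog '[[[0,0,-6.1],[0,0,0],0.08],[[0,0,0],[-40,-40,0],0.08],[[0,0,0],[-40,-40,0],0.08],[[0,0,0],[-40,-40,0],0.08],[[0,0,0],[-40,-40,0],0.08],[[0,0,0],[-40,-40,0],0.08],[[0,0,0],[-40,-40,0],0.08],[[0,0,0],[-40,-40,0],0.08]]'
```

```text
time: 1.1
tcp_pos: [381.1, 270.0, 207.0]
eef_rot: [0.195, 3.136, 0.0]
force: [0.1, -0.2, -0.3]
opening: 46.3
finger_force: 0.0
```

```bash
python3 -m jog '[[[0,0,0],[-18,-42,0],0.08],[[0,0,0],[-18,-42,0],0.08],[[0,0,0],[-18,-42,0],0.08],[[0,0,0],[-18,-42,0],0.08],[[0,0,0],[-18,-42,0],0.08],[[0,0,0],[-18,-42,0],0.08],[[0,0,0],[-18,-42,0],0.08],[[0,0,0],[0,0,0],0.08]]'
```

```text
time: 2.1
tcp_pos: [469.1, -38.2, 206.5]
eef_rot: [-0.201, -3.134, -0.0]
force: [-0.7, 0.4, -0.5]
opening: 46.1
finger_force: 0.0
```

```bash
python3 - <<'E'
from h import *
c=eyes.capture("top");np.savez("top2.npz",**c);W=pts(c)
b=eyes.capture("side");cv2.imwrite("pics/s2.png",cv2.resize(b["frame"][130:384,130:470,::-1],(800,598)))
print(bot.read_state()["tcp_pos"],bot.read_state()["eef_rot"])
E
```

```text
[468.6105222  -35.76514653 206.86250117] [-1.96782622e-01 -3.13453455e+00 -1.00444873e-03]
```

View pics/s2.png

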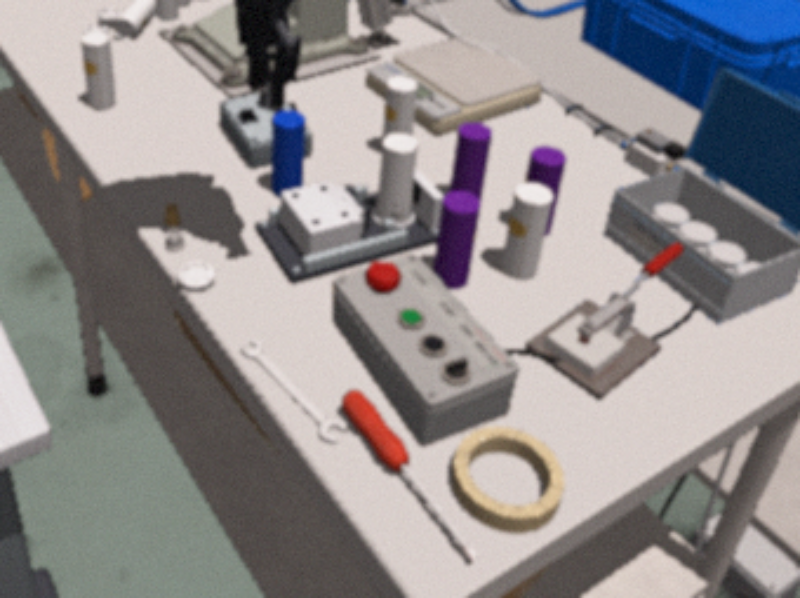

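The side view shows the gripper in the air at (268,80), with nothing below it over the clear rear of the plate. I'll descend behind the jaw now.

```bash
python3 -m jog '[[[0,0,0],[0,0,50],0.08],[[0,0,0],[0,0,50],0.08],[[0,0,0],[0,0,45],0.08],[[0,0,0],[0,0,20],0.08],[[0,0,0],[0,0,0],0.08],[[0,0,0],[0,0,0],0.08]]'; python3 - <<'E'
from h import *
c=eyes.capture("side");cv2.imwrite("pics/s3.png",cv2.resize(c["frame"][190:270,220:330,::-1],(800,582),interpolation=cv2.INTER_CUBIC))
E
```

```text
time: 2.95
tcp_pos: [469.6, -35.4, 43.5]
eef_rot: [0.193, 3.134, -0.0]
force: [0.3, 0.7, 0.2]
opening: 46.2
finger_force: 0.0
```

View pics/s3.png

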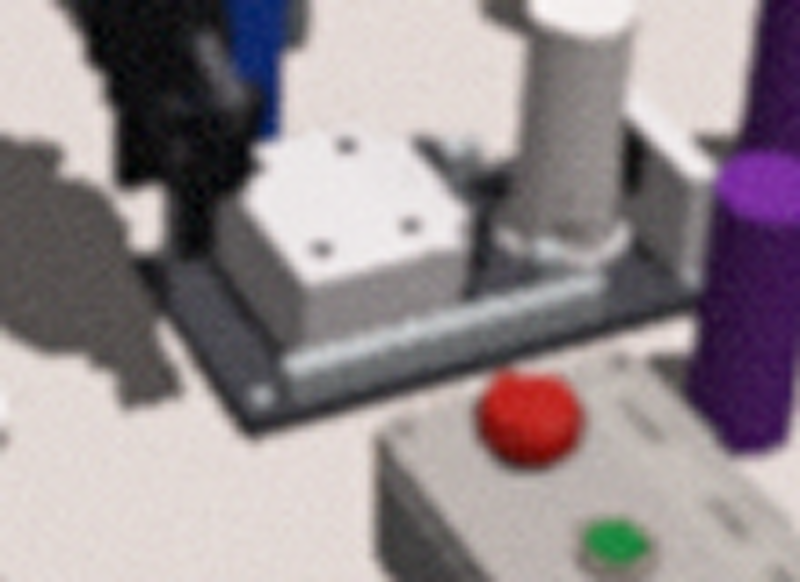

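The fingers stand behind the jaw's rear face near (190,220), clear of it and above the plate. Now I'll push.

```bash
python3 -m jog '[[[0,0,0],[-10,0,5],0.08],[[0,0,0],[-10,0,0],0.08],[[0,0,0],[-6,0,0],0.08],[[0,0,0],[-6,0,0],0.08],[[0,0,0],[-6,0,0],0.08],[[0,0,0],[-6,0,0],0.08]]'; python3 -m jog '[[[0,0,0],[-6,0,0],0.08],[[0,0,0],[-5,0,0],0.08]]'; python3 -m jog '[[[0,0,0],[-4,0,0],0.08],[[0,0,0],[-4,0,0],0.08]]'
```

```text
time: 3.75
tcp_pos: [513.0, -41.3, 37.2]
eef_rot: [0.195, 3.136, 0.0]
force: [-0.3, -0.3, 0.2]
opening: 45.9
finger_force: 0.0
time: 4.0
tcp_pos: [523.9, -42.7, 37.2]
eef_rot: [0.195, 3.135, 0.0]
force: [-0.7, -0.3, -0.5]
opening: 46.4
finger_force: 0.0
time: 4.25
tcp_pos: [531.7, -43.6, 37.2]
eef_rot: [-0.195, -3.136, -0.0]
force: [0.3, -0.1, -1.9]
opening: 46.3
finger_force: 0.0
```

```bash
python3 - <<'E'
from h import *
from m import box
s=bot.read_state();print(s["force"],s["tcp_pos"])
c=eyes.capture("side");cv2.imwrite("pics/s4.png",cv2.resize(c["frame"][190:270,220:330,::-1],(800,582),interpolation=cv2.INTER_CUBIC))
E
```

```text
[ 0.31924455 -0.11077151 -1.85486517] [531.67328903 -43.62696576  37.17894874]
```

View pics/s4.png

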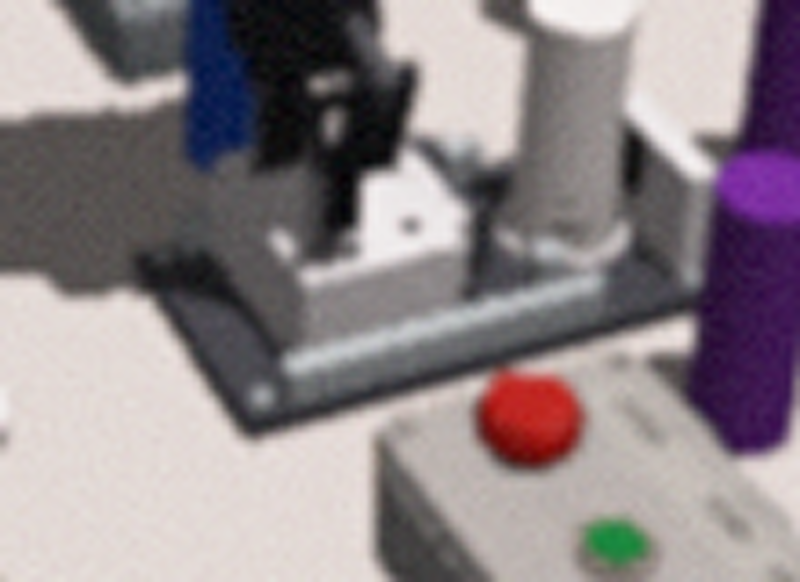

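The jaw hasn't moved. The fingertips, at (335,235), sit over the jaw's top edge, so the true tip height is well above what the TCP reading implies. I'll measure the tip with depth.

```bash
python3 - <<'E'
from h import *
from m import box
s=bot.read_state();print(s["force"],s["tcp_pos"],s["qpos"])
for n in("side","top"):
    c=eyes.capture(n);W=pts(c);g=c["frame"].mean(-1);K=c["mtx"]
    v,u=np.mgrid[:384,:512]
    if n=="side":
        m=(u>255)&(u<280)&(v>195)&(v<228)&(g<60)
        for r in range(196,228,2):
            q=m[r]&(W[r,:,2]>0)
            if q.any(): print(r,np.where(q)[0][[0,-1]],np.nanmedian(W[r][q],0).round(0),W[r][q][:,2].round(0)[:8])
    else:
        F=(u>250)&(u<330)&(v>150)&(v<260)
        z=W[...,2]
        box(F&(z>120)&(u>290)&(v<180),W,"tube"); box(F&(z>55)&(z<70),W,"jaw?")
        box(F&(z>70)&(v>180),W,"grip")
E
```

```text
[ 0.32810668 -0.24075671  0.94628595] [532.06647644 -43.74836807  37.23707372] [-3.27325930e-01 -5.71267970e-02 -3.76268993e-01  1.25126259e+00
  1.22894148e-04 -2.02908258e-01]
196 [256 268] [517. -64. 156.] [131. 130. 137. 153. 159. 155. 156. 156.]
198 [256 270] [521. -66. 150.] [124. 113. 115. 114. 147. 151. 150. 150.]
200 [256 276] [521. -67. 146.] [112. 111. 110. 110. 143. 147. 145. 168.]
202 [256 276] [ 518. -101.  158.] [101. 104. 103. 104. 136. 139. 143. 154.]
204 [256 275] [518. -72. 134.] [102.  97.  96.  97. 129. 134. 134. 132.]
206 [256 275] [525. -86. 134.] [ 93.  91.  90.  90.  85.  88. 122. 127.]
208 [256 274] [523. -74. 122.] [ 86.  83.  84.  82.  80.  80. 115. 122.]
210 [256 274] [528. -79. 117.] [ 77.  78.  76.  78.  74.  73.  63. 115.]
212 [256 273] [523. -82. 113.] [ 69.  71.  69.  66.  67. 102. 108. 113.]
214 [263 268] [517. -85. 108.] [ 96.  99. 104. 113. 116. 115.]
216 [264 268] [523. -76.  93.] [89. 94. 93. 93. 91.]
218 [264 268] [523. -78.  86.] [84. 86. 87. 86. 87.]
220 [264 268] [522. -79.  79.] [75. 82. 80. 78. 79.]
222 [264 266] [523. -74.  68.] [66. 73. 68.]
224 [263 264] [517. -75.  65.] [66. 65.]
tube 775 px [308. 169.] med [545.4 -36.4 549.4] rect c [552.4 -43.5] sz [92.  70.8] ang 85.0
jaw? 26 px [286. 166.] med [690.2 -27.1  64.1] rect c [692.2 -27. ] sz [22.4 12.8] ang 77.5
grip 4046 px [297. 222.] med [416.6  -3.1 574.5] rect c [426.   -5.3] sz [130.1 223.2] ang 70.6
grip 161 px [258. 198.] med [567.8  77.8 116.2] rect c [570.2  78.5] sz [41.5 42.6] ang 89.0
```

```bash
python3 - <<'E'
from h import *
c=dict(np.load("side.npz"));K=c["mtx"];R=cv2.Rodrigues(c["rvec"].astype(float))[0];t=c["tvec"].astype(float).ravel()
def pr(p): return cv2.projectPoints(np.array([p],float),c["rvec"].astype(float),t,K,None)[0].ravel().round(1)
for X,Y in((470,-35),(532,-44)):
  for z in (20,31,45,60,75): print("tip right finger at x",X,"z",z,"->full px",pr((X,Y-31,z)), "crop", ((pr((X,Y-31,z))-[220,190])*[800/110,582/80]).round())
# jaw rear bottom/top corners expected at j0
for k in ((-46),(46)):
  for z in (13,63): print("rear corner",k,z,((pr((508+.124*k,-42.2+.992*k,z))-[220,190])*[800/110,582/80]).round())
E
```

```text
tip right finger at x 470 z 20 ->full px [247.8 239.7] crop [202. 362.]
tip right finger at x 470 z 31 ->full px [247.8 236.8] crop [202. 340.]
tip right finger at x 470 z 45 ->full px [247.9 233. ] crop [203. 313.]
tip right finger at x 470 z 60 ->full px [247.9 228.9] crop [203. 283.]
tip right finger at x 470 z 75 ->full px [248.  224.7] crop [204. 252.]
tip right finger at x 532 z 20 ->full px [267.3 234.7] crop [344. 325.]
tip right finger at x 532 z 31 ->full px [267.4 231.8] crop [345. 304.]
tip right finger at x 532 z 45 ->full px [267.6 228. ] crop [346. 276.]
tip right finger at x 532 z 60 ->full px [267.8 223.9] crop [348. 247.]
tip right finger at x 532 z 75 ->full px [268.1 219.8] crop [350. 217.]
rear corner -46 13 [299. 380.]
rear corner -46 63 [303. 281.]
rear corner 46 13 [207. 250.]
rear corner 46 63 [208. 155.]
```

By projection, the tips are about 30 mm higher than the TCP reading implies: tip z is about 62 at TCP z 37. The x and y readings agree. I'll back off, lower by what I see, and check again.

```bash
python3 -m jog '[[[0,0,0],[0,0,-12],0.08],[[0,0,0],[20,0,-5],0.08],[[0,0,0],[24,0,0],0.08],[[0,0,0],[20,0,0],0.08],[[0,0,0],[0,0,22],0.08],[[0,0,0],[0,0,15],0.08],[[0,0,0],[0,0,0],0.08],[[0,0,0],[0,0,0],0.08]]'; python3 - <<'E'
from h import *
c=eyes.capture("side");cv2.imwrite("pics/s5.png",cv2.resize(c["frame"][190:270,220:330,::-1],(800,582),interpolation=cv2.INTER_CUBIC))
W=pts(c);g=c["frame"].mean(-1)
for r in range(214,244,2):
    q=(W[r,:,0]<490)&(W[r,:,0]>440)&(W[r,:,1]<-50)&(W[r,:,1]>-90)
    if q.any(): print(r,np.where(q)[0][[0,-1]],W[r][q].min(0).round(),W[r][q].max(0).round(),g[r][q].round())
E
```

```text
time: 5.4
tcp_pos: [468.3, -35.8, 17.8]
eef_rot: [0.195, 3.135, -0.0]
force: [-0.5, -0.4, -0.2]
opening: 46.3
finger_force: 0.0
214 [239 246] [447. -88. 111.] [461. -52. 134.] [20. 26. 23. 34. 29. 27. 24. 20.]
216 [241 245] [447. -86. 107.] [459. -63. 126.] [19. 23. 52. 75. 69.]
218 [241 245] [449. -84.  98.] [454. -56. 118.] [16. 24. 63. 69.]
220 [242 251] [448. -86.  96.] [471. -63. 112.] [21. 30. 19. 17. 16.]
222 [242 251] [448. -89.  89.] [466. -63. 105.] [43. 19. 23. 18. 22. 13.  9. 15.]
224 [242 251] [447. -89.  81.] [465. -63.  98.] [62. 42. 31. 20. 15. 11. 25. 48.]
226 [242 249] [453. -72.  68.] [474. -61.  80.] [69. 53. 34. 21. 16.  7. 22. 38.]
228 [242 249] [451. -73.  62.] [474. -64.  72.] [59. 53. 37. 27. 13. 16. 29. 46.]
230 [242 249] [453. -71.  52.] [475. -62.  64.] [62. 55. 33. 25. 14. 11. 32. 58.]
232 [242 248] [452. -70.  48.] [470. -64.  56.] [68. 59. 50. 31. 35. 44. 55.]
238 [247 252] [476. -60.  12.] [490. -52.  17.] [54. 68. 74. 77. 80. 75.]
240 [247 254] [476. -71.   6.] [489. -51.  16.] [85. 59. 60. 76. 76. 84. 76. 75.]
242 [244 255] [466. -77.   0.] [489. -51.  15.] [ 91. 125. 177. 176. 122.  62.  56.  73.  76.  78.  84.  95.]
```

View pics/s5.png

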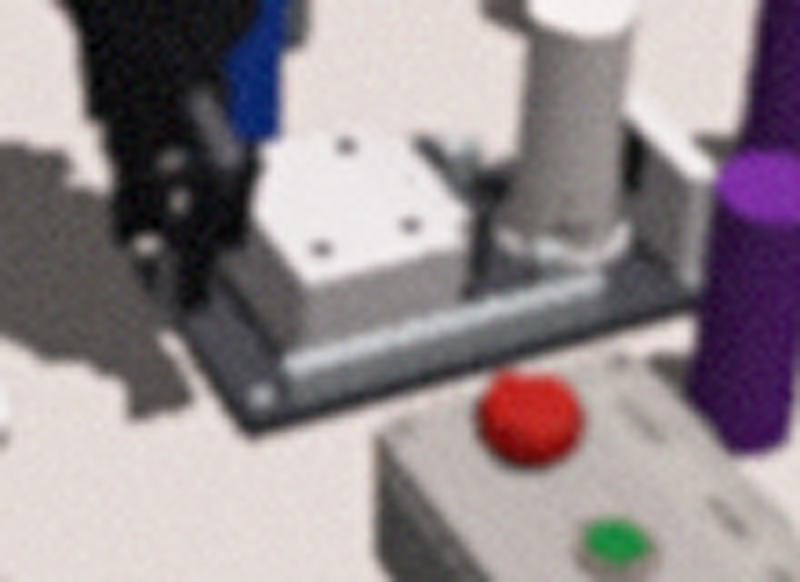

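The tip now reads z about 46 at TCP z 17.8, a consistent offset of +28. The fingers, at (195,300), are behind the jaw's rear face. I'll lower a little and push.

```bash
python3 -m jog '[[[0,0,0],[-10,0,6],0.08],[[0,0,0],[-10,0,0],0.08],[[0,0,0],[-6,0,0],0.08],[[0,0,0],[-6,0,0],0.08],[[0,0,0],[-6,0,0],0.08]]'; python3 -m jog '[[[0,0,0],[-5,0,0],0.08],[[0,0,0],[-5,0,0],0.08]]';python3 -m jog '[[[0,0,0],[-5,0,0],0.08],[[0,0,0],[-5,0,0],0.08]]'
```

```text
time: 6.08
tcp_pos: [505.5, -40.2, 11.2]
eef_rot: [-0.195, -3.134, -0.0]
force: [-4.2, 0.2, 1.3]
opening: 46.0
finger_force: 1.9
time: 6.32
tcp_pos: [515.7, -41.5, 11.2]
eef_rot: [-0.195, -3.135, -0.0]
force: [-2.7, 1.1, 2.6]
opening: 46.1
finger_force: 1.8
time: 6.58
tcp_pos: [525.8, -42.8, 11.2]
eef_rot: [-0.195, -3.135, -0.0]
force: [-3.1, 1.1, 3.6]
opening: 46.2
finger_force: 1.8
```

Now there is a sliding force of about 4 N. Contact came near TCP x 497, so the stop should lie somewhere around x 532–547.

```bash
python3 -m jog '[[[0,0,0],[-3,0,0],0.08],[[0,0,0],[-3,0,0],0.08]]';python3 -m jog '[[[0,0,0],[-3,0,0],0.08]]';python3 -m jog '[[[0,0,0],[-2,0,0],0.08]]'; python3 -m jog '[[[0,0,0],[-2,0,0],0.08]]'
```

```text
time: 6.82
tcp_pos: [531.6, -43.5, 11.2]
eef_rot: [-0.195, -3.136, -0.0]
force: [-3.3, 2.1, 1.2]
opening: 45.9
finger_force: 1.7
time: 6.95
tcp_pos: [533.6, -43.7, 11.0]
eef_rot: [-0.195, -3.134, -0.0]
force: [-15.5, 2.4, 9.6]
opening: 46.1
finger_force: 7.5
time: 7.08
tcp_pos: [533.5, -43.7, 10.9]
eef_rot: [-0.195, -3.129, -0.0]
force: [-25.3, 3.0, 18.6]
opening: 46.1
finger_force: 13.0
time: 7.2
tcp_pos: [533.4, -43.6, 10.6]
eef_rot: [-0.194, -3.125, -0.001]
force: [-33.8, 3.7, 20.2]
opening: 46.2
finger_force: 17.3
```

The force has risen hard, so the jaw is at its stop. I'll back off, raise and verify.

```bash
python3 -m jog '[[[0,0,0],[0,0,0],0.08],[[0,0,0],[10,0,0],0.08],[[0,0,0],[25,0,0],0.08],[[0,0,0],[25,0,-30],0.08],[[0,0,0],[0,0,-60],0.08],[[0,0,0],[0,0,-60],0.08],[[0,0,0],[20,40,0],0.08],[[0,0,0],[20,40,0],0.08]]'; python3 -m jog '[[[0,0,0],[0,40,0],0.08],[[0,0,0],[0,40,0],0.08],[[0,0,0],[0,0,0],0.08],[[0,0,0],[0,0,0],0.08]]';python3 - <<'E'
from h import *
from m import box
c=eyes.capture("top");W=pts(c);z=W[...,2];v,u=np.mgrid[:384,:512]
F=(u>268)&(u<320)&(v>155)&(v<235)
box(F&(z>52)&(z<72),W,"jaw");box(F&(z>120)&(z<140),W,"tube")
S=(u>195)&(u<250)&(v>168)&(v<218);box(S&(z>53)&(z<72),W,"st")
s=bot.read_state();print(s["tcp_pos"],s["eef_rot"],s["time"])
E
```

```text
time: 8.2
tcp_pos: [450.0, 47.6, 162.4]
eef_rot: [0.198, 3.132, -0.001]
force: [0.3, 0.1, -0.3]
opening: 46.2
finger_force: 0.0
time: 8.7
tcp_pos: [459.4, 126.4, 161.3]
eef_rot: [0.195, 3.135, -0.0]
force: [0.4, 0.3, -0.1]
opening: 45.8
finger_force: 0.0
jaw 52 px [288. 166.] med [691.  -34.7  65.1] rect c [690.7 -37.9] sz [43.7 13.1] ang 88.3
jaw 40 px [306. 167.] med [683.3 -99.   65.6] rect c [684.7 -95.4] sz [36.6 14.5] ang 85.8
jaw 609 px [295. 195.] med [583.9 -51.5  61.6] rect c [590.5 -52.2] sz [91.8 94.8] ang 83.3
tube 138 px [298. 171.] med [652.4 -60.2 129.2] rect c [651.8 -59.9] sz [43.1 42.8] ang 41.6
[459.32078085 126.04482428 161.27437786] [ 1.96072314e-01  3.13474874e+00 -2.63231877e-04] 8.75
```

The jaw advanced 36 mm to its stop and the tube is undisturbed. Now I'll move above the buttons.

```bash
python3 -m jog '[[[0,0,1.1],[0,0,0],0.08],[[0,0,0],[-38,25,0],0.08],[[0,0,0],[-38,25,0],0.08],[[0,0,0],[-38,25,0],0.08],[[0,0,0],[-38,25,0],0.08],[[0,0,0],[0,0,45],0.08],[[0,0,0],[0,0,40],0.08],[[0,0,0],[0,0,20],0.08]]'; python3 -m jog '[[[0,0,0],[0,0,0],0.08],[[0,0,0],[0,0,0],0.08]]'; python3 - <<'E'
from h import *
s=bot.read_state();p=s["tcp_pos"];R=cv2.Rodrigues(s["eef_rot"])[0];print(p,R.round(4))
T=np.array([623.9,203.8,0]);print("tool shift xy",(R.T@(T-p)).round(1))
c=eyes.capture("side");cv2.imwrite("pics/s6.png",cv2.resize(c["frame"][140:220,200:310,::-1],(800,582),interpolation=cv2.INTER_CUBIC))
W=pts(c)
for r in range(160,200,2):
    q=(abs(W[r,:,0]-p[0])<30)&(abs(W[r,:,1]-p[1])<50)&(W[r,:,2]>52)
    if q.any(): print(r,np.where(q)[0][[0,-1]],W[r][q].min(0).round(),W[r][q].max(0).round())
E
```

```text
time: 9.75
tcp_pos: [622.6, 202.9, 53.5]
eef_rot: [-0.228, -3.13, 0.001]
force: [0.2, 0.5, 0.9]
opening: 46.1
finger_force: 0.0
time: 10.0
tcp_pos: [625.0, 203.8, 58.4]
eef_rot: [0.226, 3.131, 0.001]
force: [-0.3, 1.2, -0.2]
opening: 46.4
finger_force: 0.0
[624.96521188 203.81529911  58.42388012] [[-9.896e-01  1.436e-01  2.800e-03]
 [ 1.436e-01  9.896e-01  4.000e-04]
 [-2.800e-03  8.000e-04 -1.000e+00]]
tool shift xy [ 1.2 -0.2 58.4]
160 [241 251] [605. 158. 106.] [631. 229. 142.]
162 [241 249] [604. 154.  95.] [633. 231. 138.]
164 [241 252] [609. 165.  88.] [632. 234. 121.]
166 [246 252] [611. 165. 106.] [625. 186. 114.]
168 [246 252] [609. 166. 101.] [625. 181. 108.]
170 [240 252] [607. 167.  63.] [633. 234.  98.]
172 [241 244] [615. 223.  59.] [627. 228.  61.]
174 [246 246] [631. 218.  52.] [631. 218.  52.]
176 [248 250] [621. 182.  63.] [626. 187.  65.]
```

View pics/s6.png

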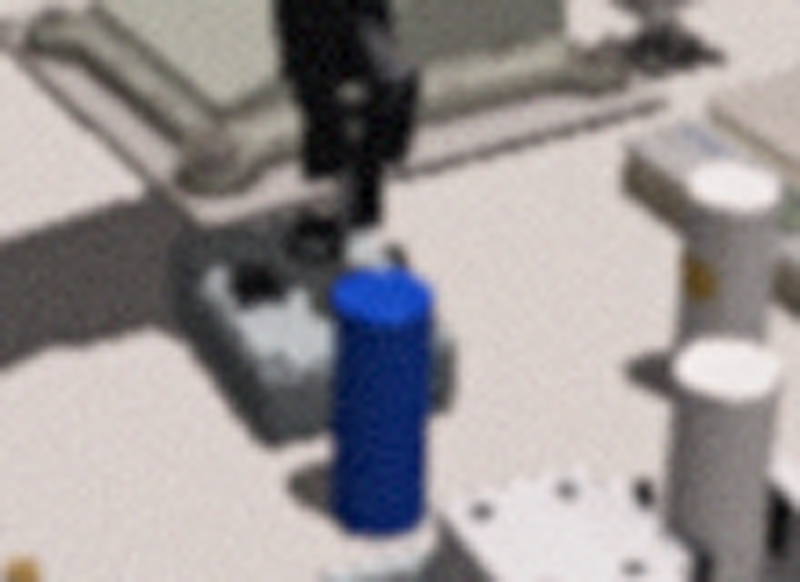

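The fingertip shows at (365,220), above the right button and hanging about 24 mm over it. Alignment is within 1–2 mm, so I'll descend, slowly at the end.

```bash
python3 -m jog '[[[0,0,0],[1,0,10],0.08],[[0,0,0],[0,0,8],0.08],[[0,0,0],[0,0,0],0.08]]'; python3 -m jog '[[[0,0,0],[0,0,3],0.08],[[0,0,0],[0,0,2],0.08]]'; python3 -m jog '[[[0,0,0],[0,0,2],0.08],[[0,0,0],[0,0,0],0.08]]'; python3 -c "
from h import *
s=bot.read_state();print(s['force'],s['wrist_torque'],s['tcp_pos'])"
```

```text
time: 10.42
tcp_pos: [622.0, 204.0, 37.1]
eef_rot: [-0.225, -3.132, 0.0]
force: [0.0, -1.0, 0.9]
opening: 46.4
finger_force: 0.0
time: 10.68
tcp_pos: [622.9, 204.1, 33.5]
eef_rot: [0.225, 3.133, 0.0]
force: [-1.3, -1.5, 4.1]
opening: 46.1
finger_force: 1.9
time: 10.92
tcp_pos: [622.9, 204.1, 31.5]
eef_rot: [0.225, 3.133, 0.0]
force: [-2.4, -0.5, 4.0]
opening: 46.3
finger_force: 2.4
[-2.398702   -0.53731058  4.01444609] [-0.03574018  0.39033619  0.02576209] [622.93786278 204.12795442  31.53848859]
```

Contact is balanced: about 4 N in all and roughly zero roll moment. I'll keep pressing down.

```bash
python3 -m jog '[[[0,0,0],[0,0,2],0.08],[[0,0,0],[0,0,2],0.08]]'; python3 -m jog '[[[0,0,0],[0,0,1],0.08],[[0,0,0],[0,0,1],0.08]]'; python3 -m jog '[[[0,0,0],[0,0,1],0.08]]'; python3 -m jog '[[[0,0,0],[0,0,1],0.08]]';python3 -c "
from h import *
s=bot.read_state();print(s['force'],s['wrist_torque'],s['tcp_pos'])"
```

```text
time: 11.18
tcp_pos: [623.0, 204.1, 27.8]
eef_rot: [0.225, 3.133, 0.0]
force: [-2.9, -0.1, 7.5]
opening: 46.0
finger_force: 4.0
time: 11.42
tcp_pos: [623.1, 204.1, 27.4]
eef_rot: [0.225, 3.132, 0.0]
force: [-9.4, -2.5, 22.3]
opening: 45.9
finger_force: 11.3
time: 11.55
tcp_pos: [623.1, 204.2, 27.3]
eef_rot: [0.225, 3.132, 0.0]
force: [-13.5, -2.4, 29.3]
opening: 46.2
finger_force: 14.5
time: 11.68
tcp_pos: [623.2, 204.2, 27.2]
eef_rot: [0.225, 3.132, 0.0]
force: [-16.5, -2.9, 35.8]
opening: 46.3
finger_force: 17.7
[-16.50376181  -2.89129724  35.76932947] [-0.68850619  3.5589815  -0.03187617] [623.15916049 204.17876644  27.19569846]
```

Both buttons are hard on their stops. I'll hold, then release straight up.

```bash
python3 -m jog '[[[0,0,0],[0,0,0],0.08],[[0,0,0],[0,0,0],0.08],[[0,0,0],[0,0,0],0.08],[[0,0,0],[0,0,0],0.08],[[0,0,0],[0,0,0],0.08],[[0,0,0],[0,0,0],0.08],[[0,0,0],[0,0,0],0.08],[[0,0,0],[0,0,0],0.08]]'; python3 -m jog '[[[0,0,0],[0,0,0],0.08],[[0,0,0],[0,0,0],0.08],[[0,0,0],[0,0,0],0.08],[[0,0,0],[0,0,0],0.08],[[0,0,0],[0,0,0],0.08],[[0,0,0],[0,0,0],0.08],[[0,0,0],[0,0,0],0.08]]'; python3 -m jog '[[[0,0,0],[0,0,-5],0.08],[[0,0,0],[0,0,-20],0.08],[[0,0,0],[0,0,-50],0.08],[[0,0,0],[0,0,-50],0.08],[[0,0,0],[50,0,0],0.08],[[0,0,0],[50,0,0],0.08],[[0,0,0],[50,0,0],0.08],[[0,0,0],[0,0,0],0.08]]'; python3 - <<'E'
from h import *
from m import box
eyes.capture("top");c=eyes.capture("top");W=pts(c);z=W[...,2];v,u=np.mgrid[:384,:512]
F=(u>268)&(u<320)&(v>155)&(v<235);S=(u>195)&(u<250)&(v>168)&(v<218)
box(F&(z>52)&(z<72),W,"jaw");box(F&(z>120)&(z<140),W,"tube");box(S&(z>53)&(z<72),W,"st")
s=bot.read_state();print(s["tcp_pos"],s["force"],s["time"])
E
```

```text
time: 12.68
tcp_pos: [623.2, 204.2, 27.3]
eef_rot: [0.225, 3.132, 0.0]
force: [-15.3, -2.6, 32.3]
opening: 46.4
finger_force: 15.5
time: 13.55
tcp_pos: [623.2, 204.2, 27.3]
eef_rot: [0.225, 3.132, -0.0]
force: [-15.1, -2.9, 31.6]
opening: 46.4
finger_force: 15.5
time: 14.55
tcp_pos: [471.5, 226.2, 148.6]
eef_rot: [-0.222, -3.133, -0.0]
force: [0.1, -0.2, -0.3]
opening: 46.4
finger_force: 0.0
jaw 49 px [288. 166.] med [689.2 -35.   66. ] rect c [690.8 -37.7] sz [43.  14.8] ang 86.2
jaw 39 px [306. 167.] med [682.8 -99.1  64.5] rect c [683.8 -94.8] sz [36.8 16.1] ang 83.6
jaw 616 px [294. 195.] med [583.4 -51.2  61.8] rect c [590.2 -52.2] sz [91.9 94.5] ang 83.3
tube 141 px [297. 171.] med [652.6 -59.2 128.8] rect c [653.2 -60.6] sz [43.2 44.8] ang 68.5
st 39 px [230. 188.] med [619.3 175.4  61.1] rect c [620.  174.8] sz [22.6 22.6] ang 74.9
st 20 px [221. 199.] med [581.  208.5  58.2] rect c [581.2 208.7] sz [14.4 15.8] ang 88.1
[474.70300705 225.66827112 149.04796405] [ 0.08453397 -0.08601104 -0.63577117] 14.65
```

```bash
python3 -c "
from bench import bot
print(bot.finish_job())"
```

```text
the job is handed in; nothing more can be done
None
```

I pushed the jaw home against its stop, held both start buttons fully down together for about 2.1 s and let go, then handed the job in; no verdict came back. On the last image the jaw was still home, the nest tube in place and start_b released. start_a was not picked up there, probably because the arm hid it. I did not re-measure the bystanders.

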